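# Draw a tenon joint tight with a tapered drift

## Task

The rail's tenon is in the stile's mortise, but its peg hole is a few millimetres out of line with the stile's, so the shoulder stands open. Take the tapered drift with the square handle from the tool stand, enter its tip through both holes and push it down until its collar sits flush on the stile, so that it draws the rail's shoulder shut; let go of it and leave it standing there, upright. Let the drift do the drawing, do not push the rail itself; feel your way in gently, never pushing with more than about 15 N, and leave the other tools and things where they are.

Things in the scene. Friction and masses are not known exactly. Their poses are not given: they have to be found in the camera images.
- jig: Fixed assembly jig: two 30 mm bearers and two steel clamps 244 mm apart; on it, clamped and immovable, a pale-wood stile 90 x 240 x 54 mm, top face 84 mm above the bench (clamps stand 14 mm higher). Origin on the bench in the jig's middle; z up, x towards the rail, y along the stile. The stile's peg hole is NOT exactly there: up to 9 mm off in x and 6 mm in y; look or feel for it.
- rail (a joint): Shoulder gap (m) between stile and rail, a pale-wood bar 72 x 190 x 54 mm on the jig's +x side. 0 = shut, 0.009 = most open; 0.0048 to 0.006 at the start. The rail slides only along x, with about 4 N of dry friction and no spring. Its tenon (18 mm thick) lies in the stile under an 18 mm upper cheek; below it an 18 mm lower cheek with a 17 mm hole, then 30 mm of air.
- drift_mid (a point): Tapered steel drift: dark-wood square handle, 26 x 26 mm, 64 mm tall, over a round steel collar (30 mm across, 6 mm thick), then a round pin 78 mm long: 13 mm thick for 36 mm below the collar, then tapering evenly to a blunt 5 mm tip. About 0.2 kg. The point is on its axis in the handle, 42 mm above the collar's underside, 28 mm below the top. z up its axis, x and y square to the handle's flats.
- jig_top (a point): The jig's middle at the height of the stile's top face; axes as the jig's. The peg holes (plain edges): 14 mm round and upright in the stile's upper cheek and in the tenon; the tenon's lies towards +x from the stile's by the shoulder gap + 0.7 mm, leaving a lens-shaped opening 7.3 to 8.5 mm wide in x, at the +x side of the stile's hole. The stile's hole is 45 mm from its rail-side face, midway in y.
- drift_collar (a point): Centre of the underside of the drift's collar; axes as drift_mid.
- drift_tip (a point): Centre of the drift's blunt tip, 78 mm below the collar's underside; axes as drift_mid.
- stand: Fixed wooden tool stand, top 64 x 240 mm at 90 mm above the bench, with three 16 mm holes 75 mm apart along its y. In them three tools hang upright by their collars in any order; the drift is the only one with a square handle and the tallest (70 mm above the stand). Origin on the bench under its middle.
- awl_mid (a point): Bystander in the tool stand: awl with a rounded wooden handle, 32 mm across, top 46 mm above the stand; the point is at the middle of its handle.
- punch_mid (a point): Bystander in the tool stand: plain dark steel punch, 22 mm collar, 14 mm shank, top 45 mm above the stand; the point is at the middle of that upper part.
- mallet: Bystander lying on the bench: wooden mallet, head 70 x 120 x 60 mm with a 24 mm handle 210 mm long; the point is under the centre of its head.
- chisel: Bystander lying on the bench: wood-handled chisel, 220 mm long.
- square: Bystander lying on the bench: flat aluminium set square, 150 x 120 x 4 mm.
- offcut: Bystander lying on the bench: pale-wood offcut, 60 x 110 x 35 mm.
There are look-alikes about, which are no part of the job. What is shaped like the part that bears drift_mid but blue is not meant.

How it is judged:
By the outcome, as a careful person would: the job done as asked, in the order asked, and still so for the second after the job is handed in, with the robot touching nothing.
It also fails if it takes over 67 s, if anything falls off the work surface, if the arm or the gripper's body presses on something with over 40 N, if the wrist force passes 120 N, or if a joint passes its speed limit or range.

## Robot

A 7-joint arm with a two-finger parallel gripper is mounted at the origin on the work surface. World frame = base frame: x ahead of the robot, y to its left, z up, the work surface at z = 0. Lengths are in m, angles in rad, forces in N, time in s.
With the tool pointing down it reaches from about 0.4 to 0.875 m from the base axis. Payload 6.5 kg.
Tool frame: the origin (TCP) lies midway between the tips of the shut fingers; the grasp point (between the pads) lies 19 mm behind it; z points along the fingers, y is the direction in which the jaws open and shut (so a half turn about z gives the same grasp; the last joint's range is limited). The gripper opens to 88 mm and grips with 3 to 60 N. Pads are 18 mm wide; open, the fingers measure 123 mm over their backs; the gripper's body (75 mm by 187 mm) begins 45 mm behind the grasp point.
Start: joints at [1.283, 0.536, -0.004, 1.538, 0.003, 1.067, -0.071], TCP at [0.143, -0.634, 0.202] pointing down, gripper open.
Joint ranges: [-2.7, 2.7], [-0.37, 2.16], [-1.27, 1.26], [0.24, 2.4], [-1.31, 4.45], [0.19, 1.91], [-2.76, 2.76]. Speed limits (rad/s): [2.39, 2.39, 3.14, 3.14, 3.14, 3.14, 3.14].

## Interface

Orientations are given as a unit quaternion [w, x, y, z].
In Python, from plant import * gives the robot as it stands.
- The arm moves only by the tool jog_arm, never from a script. Its argument "series" is text: rows parted by semicolons, each of 4 numbers parted by spaces: the shift along the world's x, y, z in m, then the turn about the world's z in rad. A call has 1 to 10 rows; each row is the pose to reach, as a shift and turn from the pose commanded when the call began; what a row does not reach only later rows make up. A row lasts 1/8 s, in which the tool goes at most 62.5 mm and 10.7 degrees, less where a joint would pass 70% of its speed; a pose out of reach is approached as far as the arm can. A call with a gripper value outside its range is refused whole. "jaw" is the gripper's target within -1 to 1 (shut at 1, half-way at 0, fully open at -1), set as the call begins (left out, the last holds). The fingers move at their own pace and stop on an object; "force" is the grip in N (left out, the last holds). Time passes only in rows, so rows that repeat a pose let the fingers close. It gives the time, the measured TCP pose, the force and the opening at its end, in the units of the state.
- read_state(): the state, without advancing time (a new reading comes with each control period).
- snapshot(name): name is "scene" or "top" or "wrist"; returns the picture (384x512x3 uint8, blue, green, red); there is no depth.
- camera_model(name): a dict with "intrinsics" (3x3 intrinsics, pixels), "R" (3x3) and "t" (3): a world point X has camera coordinates R X + t. Camera axes: x right, y down, z forward; pixel columns grow to the right and rows downward; lengths in m; the calibration is good to about 2 mm. A picture is of the moment at which its call begins: read the wrist's pose just before it. camera_model takes no time and is no camera call; for the wrist camera it gives the pose at the moment of the call.
- close_job(): hands the job in, once; it reports no verdict.
The state is a dict: "t": time; "joint_positions": joint angles; "joint_velocities": joint speeds; "joint_torque": joint torques, N m; "eef_pos": TCP position; "ee_rot": TCP orientation; "force": force on the tool from outside, world axes, zero at the start; "moment": the same for the moment, N m; "width": finger opening in m.
Only numpy, scipy, OpenCV 4.12 (cv2) and the standard library are available. Lean on these libraries where they do the work, as an engineer would, in place of code of your own. Each camera call takes 0.05 s, during which the arm holds its last target. There are 200 camera calls.

## Working session

There is one attempt and no reset: what is moved stays moved. The work goes in short steps, Python scripts to look and compute and a tool call to move; the robot and the scene stay as the last step left them, time stands still between calls to the robot, and variables do not carry over. Pictures are saved under pics/ and viewed, about 8 in all and at most 12, crops included, and the job is handed in when it is done.

Besides the shell and the picture viewer there is one more tool, called after ">>>" in YAML: its name, and indented under it one key for each argument. jog_arm: Moves the arm, as the interface text tells. Its arguments: {"type":"object","properties":{"series":{"type":"string"},"jaw":{"type":"number"},"force":{"type":"number"}},"required":["series"]}

```bash
mkdir -p pics; ls; cat > h.py <<'E'
from plant import *
import numpy as np, cv2
def proj(c,X):
    p=c["intrinsics"]@(np.array(c["R"])@np.array(X,float)+np.array(c["t"]));return p[:2]/p[2]
def ray(c,uv,z):
    K,R,t=[np.array(c[k]) for k in("intrinsics","R","t")]
    o=-R.T@t;d=R.T@np.linalg.inv(K)@np.array([uv[0],uv[1],1.]);return o+d*(z-o[2])/d[2]
E
python3 - <<'E'
from h import *
s=read_state();print({k:np.round(s[k],3) for k in("t","eef_pos","ee_rot","force","width")})
for n in("scene","top"):
    i=snapshot(n);cv2.imwrite(f"pics/{n}0.png",i)
    c=camera_model(n);print(n,np.round(c["intrinsics"],1).tolist(),np.round(-np.array(c["R"]).T@np.array(c["t"]),3),np.round(c["R"],2).tolist())
a=cv2.imread("pics/scene0.png");b=cv2.imread("pics/top0.png")
cv2.imwrite("pics/st.png",cv2.resize(np.vstack([a,b]),None,fx=.78,fy=.78))
E
```

```text
pics
{'t': np.float64(0.0), 'eef_pos': array([ 0.143, -0.633,  0.201]), 'ee_rot': array([-0.001,  0.994,  0.111, -0.   ]), 'force': array([-0.376, -0.342,  0.519]), 'width': np.float64(0.088)}
scene [[375.5, 0.0, 251.9], [0.0, 375.5, 191.4], [0.0, 0.0, 1.0]] [0.953 0.386 1.063] [[-0.67, 0.75, -0.0], [0.64, 0.57, -0.52], [-0.38, -0.35, -0.86]]
top [[363.2, 0.0, 258.2], [0.0, 363.2, 190.8], [0.0, 0.0, 1.0]] [0.506 0.007 1.258] [[-0.03, -1.0, 0.01], [-1.0, 0.03, -0.03], [0.03, -0.02, -1.0]]
```

View pics/top0.png

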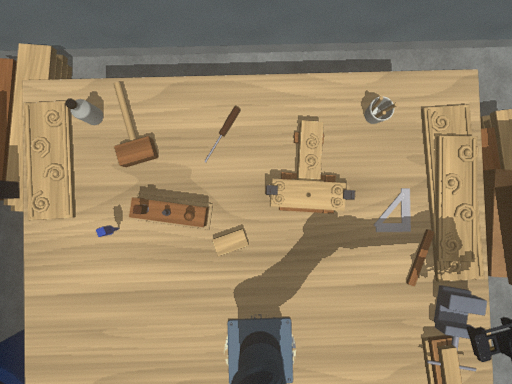

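View pics/scene0.png

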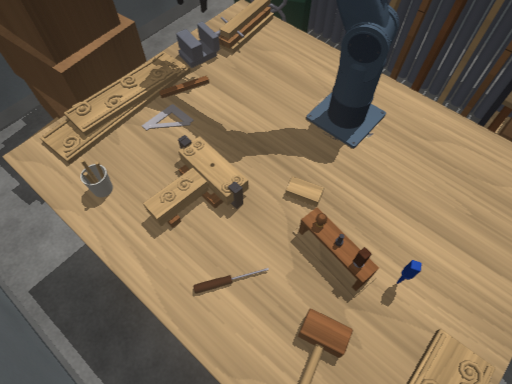

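Candidates: in the scene view the stand holds three tools, at (321,219) rounded, (339,241) dark metal and (362,256) tall and squarish. A blue look-alike lies at (412,270). The one at (362,256) fits the drift best, so I'll confirm it in a crop.

```bash
python3 - <<'E'
import cv2,numpy as np
a=cv2.imread("pics/scene0.png")[200:290,290:390];b=cv2.imread("pics/top0.png")[185:240,120:220];c=cv2.imread("pics/top0.png")[110:220,255:365]
a=cv2.resize(a,(400,360),interpolation=2);b=cv2.resize(b,(400,220),interpolation=2);c=cv2.resize(c,(400,400),interpolation=2)
m=np.zeros((590,800,3),np.uint8);m[:360,:400]=a;m[365:585,:400]=b;m[:400,400:]=c
cv2.imwrite("pics/crop1.png",m)
E
```

```text
(no output)
```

View pics/crop1.png

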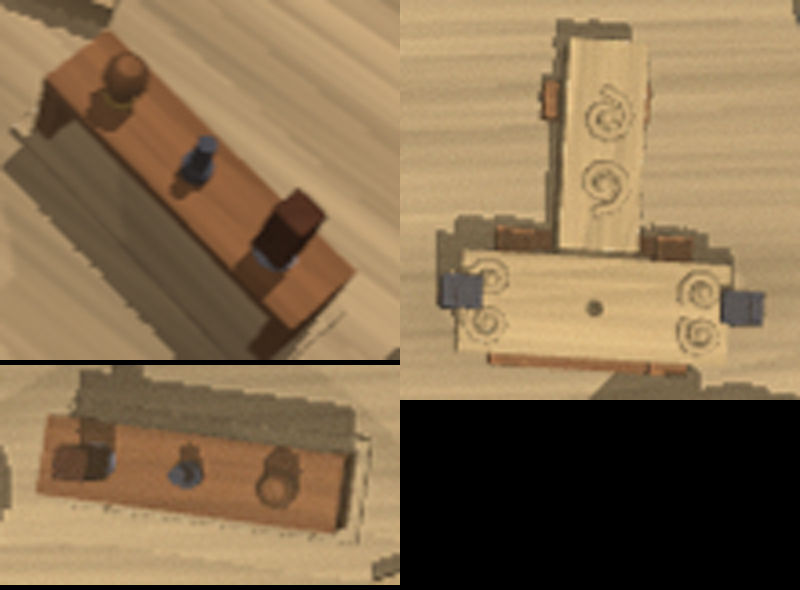

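The crop confirms it: the tall square dark-wood handle over a steel collar, at the stand's +y end, is the drift. The stile's hole shows at about (304,195) in the top view.

```bash
python3 - <<'E'
from h import *
c=camera_model("top");s=camera_model("scene")
P=np.array([ray(c,p,.09) for p in[(131.75,197.75),(208.75,206.75),(204.5,226.25),(129.25,216.75)]])
m=P.mean(0);print(P.round(3).tolist(),m.round(4),[np.linalg.norm(P[i]-P[i-1]).round(3) for i in range(4)])
r=cv2.minAreaRect(P[:,:2].astype(np.float32));print(r)
d=(P[0]+P[3]-P[1]-P[2])/2;d/=np.linalg.norm(d);print("yaw of y axis",np.arctan2(d[1],d[0]),"drift",m+.075*d)
# top of handle in scene & top
print("handle top scene",ray(s,(290+296/4,200+215/4),.16)," top",ray(c,(120+68/4,185+97/4),.16))
print("hole top",ray(c,(255+195/400*110,110+308/400*110),.084))
# rough jig yaw from rail axis
a=ray(c,(255+210/400*110,110+40/400*110),.084);b=ray(c,(255+200/400*110,110+248/400*110),.084);print("rail axis",np.arctan2(a[1]-b[1],a[0]-b[0]),a,b)
cw=camera_model("wrist");e=read_state()
print("wristcam",-np.array(cw["R"]).T@cw["t"]-e["eef_pos"],np.round(cw["R"],2).tolist(),cw["intrinsics"])
E
```

```text
[[0.531, 0.395, 0.09], [0.495, 0.15, 0.09], [0.433, 0.165, 0.09], [0.471, 0.404, 0.09]] [0.4826 0.2783 0.09  ] [np.float64(0.061), np.float64(0.248), np.float64(0.064), np.float64(0.242)]
((0.48214060068130493, 0.2768571972846985), (0.2478591352701187, 0.06353345513343811), 81.49098205566406)
yaw of y axis 1.420358137415679 drift [0.4938286  0.35240599 0.09      ]
handle top scene [0.49889675 0.35938781 0.16      ]  top [0.49462887 0.35651127 0.16      ]
hole top [ 0.52473731 -0.17359162  0.084     ]
rail axis -0.08157443429334499 [ 0.76468094 -0.1951013   0.084     ] [ 0.5781409  -0.17985056  0.084     ]
wristcam [0.07865219 0.01655741 0.18341071] [[0.22, -0.98, -0.0], [-0.93, -0.21, 0.31], [-0.3, -0.07, -0.95]] [[330.61856354   0.         255.68440727]
 [  0.         330.61856354 190.61709388]
 [  0.           0.           1.        ]]
```

>>> jog_arm:
  series: "0.038 0.046 0.01 0.12; 0.076 0.092 0.02 0.24; 0.114 0.138 0.03 0.36; 0.152 0.184 0.04 0.48; 0.19 0.23 0.05 0.6; 0.228 0.276 0.06 0.72; 0.266 0.322 0.06 0.84; 0.304 0.368 0.06 0.96; 0.342 0.414 0.06 1.08; 0.38 0.46 0.06 1.2"
  jaw: -1

```text
t: 1.35
eef_pos: [0.5237, -0.1726, 0.2617]
ee_rot: [-0.0, 0.757, 0.654, -0.0]
force: [0.6, 0.0, -0.3]
width: 0.0878
```

>>> jog_arm:
  series: "0 0 0 0; 0 0 0 0; 0 0 0 0; 0 0 0 0"

```text
t: 1.85
eef_pos: [0.5223, -0.1754, 0.2618]
ee_rot: [0.0, 0.759, 0.652, -0.0]
force: [0.8, -0.5, -0.8]
width: 0.0882
```

```bash
python3 - <<'E'
from h import *
s=read_state();print(s["t"],np.round(s["eef_pos"],4),np.round(s["ee_rot"],4),np.round(s["force"],2),np.round(s["joint_positions"],2))
i=snapshot("wrist");cv2.imwrite("pics/w1.png",i);c=camera_model("wrist");np.save("pics/w1.npy",c,allow_pickle=True)
cv2.imwrite("pics/w1b.png",cv2.resize(i,(768,576),interpolation=2))
E
```

```text
1.85 [ 0.5223 -0.1754  0.2618] [ 1.000e-04  7.586e-01  6.516e-01 -3.000e-04] [ 0.8  -0.52 -0.78] [ 0.62  0.35 -0.48  1.71  0.17  1.12 -0.06]
```

View pics/w1b.png

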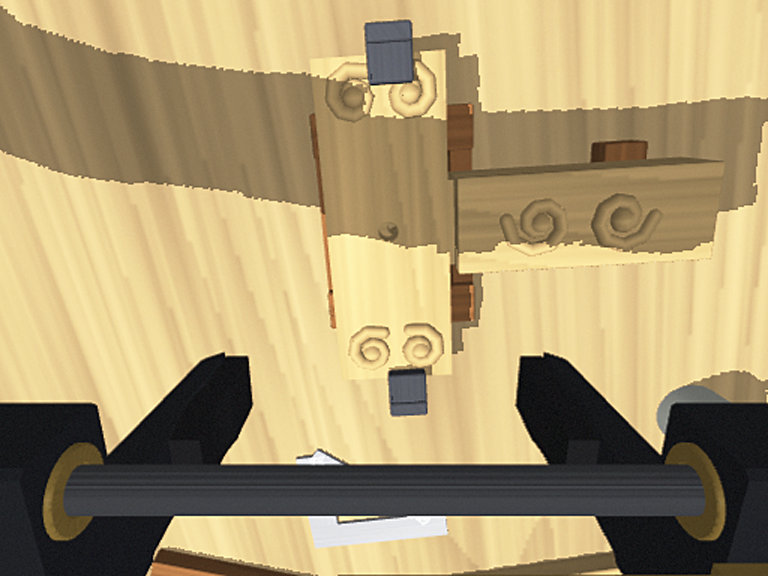

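The wrist view shows the stile's hole at (388,230) and its rail-side edge at x≈450, with the rail to the right. Next I'll measure the hole and the stile edges.

```bash
python3 - <<'E'
from h import *
c=np.load("pics/w1.npy",allow_pickle=True).item();i=cv2.imread("pics/w1.png");g=cv2.cvtColor(i,6).astype(int)
print(g[143:166,246:272])
for p in[(388,230),(449,172),(451,240),(452,375),(445,50),(312,60),(350,378)]:print(p,ray(c,(np.array(p)+.5)/1.5-.5,.084).round(4))
E
```

```text
[[144 142 142 138 137 140 137 139 139 140 145 143 140 140 139 138 135 135
  136 133 132 128 130 141 145 141]
 [144 142 140 138 136 140 139 141 141 143 143 141 141 140 140 138 139 134
  135 133 131 128 132 143 144 141]
 [143 141 139 139 135 140 141 141 138 143 144 142 142 141 138 139 138 134
  131 134 131 129 135 144 144 143]
 [143 141 140 139 137 141 137 139 140 142 143 143 142 143 140 139 135 135
  134 133 132 130 134 143 145 143]
 [144 142 139 138 138 138 139 140 138 144 145 143 141 136 142 141 139 134
  134 133 132 130 133 142 143 146]
 [142 142 141 137 137 137 138 141 139 136 133 131 127 126 119 122 132 137
  136 135 132 130 135 142 146 145]
 [142 141 142 140 138 137 141 137 133 135 134 134 130 129 131 125 119 126
  134 134 133 131 133 137 140 140]
 [143 142 141 139 138 138 139 136 133 135 136 135 120 129 131 131 132 110
  121 134 133 131 129 133 135 138]
 [143 142 140 141 136 137 134 133 131 132 132 130 101 128 137 115  99  83
  102 135 134 131 133 132 131 138]
 [142 142 139 139 138 137 133 132 131 128 128 128 108 102 103  85  80  74
   95 120 135 132 130 131 133 138]
 [144 142 
[... 964 characters left out ...]
3 137]
 [229 228 228 228 225 225 226 226 228 229 234 237 236 237 235 239 154 120
  121 126 128 129 130 129 131 139]
 [230 228 227 227 225 225 224 226 227 227 229 232 234 232 233 234 232 232
  233 236 150 119 117 124 129 134]
 [229 228 227 227 227 223 224 226 226 228 228 231 231 231 229 228 228 228
  228 233 141 215 228 233 148 122]
 [230 229 230 227 226 223 225 225 226 227 227 231 231 231 230 228 227 224
  226 226 224 226 225 231 138 107]]
(388, 230) [ 0.5267 -0.1699  0.084 ]
(449, 172) [ 0.5759 -0.135   0.084 ]
(451, 240) [ 0.5719 -0.1845  0.084 ]
(452, 375) [ 0.5605 -0.2961  0.084 ]
(445, 50) [ 0.5821 -0.0559  0.084 ]
(312, 60) [ 0.4937 -0.0486  0.084 ]
(350, 378) [ 0.478  -0.2863  0.084 ]
```

>>> jog_arm:
  series: "-0.003 0.055 0 0; -0.006 0.11 0 0; -0.009 0.165 0 0; -0.012 0.22 0 0; -0.015 0.275 0 0; -0.018 0.33 0 0; -0.021 0.385 0 0; -0.024 0.44 0 0; -0.026 0.49 0 0; -0.028 0.53 0 0"

```text
t: 3.15
eef_pos: [0.4947, 0.3576, 0.2618]
ee_rot: [-0.0, 0.758, 0.653, 0.0]
force: [-0.6, 0.5, 0.6]
width: 0.0882
```

>>> jog_arm:
  series: "0 0 0 0; 0 0 0 0; 0 0 0 0; 0 0 0 0"

```text
t: 3.65
eef_pos: [0.4956, 0.3546, 0.2619]
ee_rot: [0.0, 0.758, 0.652, -0.0]
force: [0.3, -0.4, 0.4]
width: 0.0881
```

```bash
python3 - <<'E'
from h import *
s=read_state();print(s["t"],np.round(s["eef_pos"],4),np.round(s["ee_rot"],4),np.round(s["force"],2))
i=snapshot("wrist");cv2.imwrite("pics/w2.png",i);c=camera_model("wrist");np.save("pics/w2.npy",c,allow_pickle=True)
p=s["eef_pos"];print("tcp px",proj(c,p)*1.5, "tip px",proj(c,p-[0,0,.101])*1.5)
cv2.imwrite("pics/w2b.png",cv2.resize(i,(768,576),interpolation=2))
E
```

```text
3.65 [0.4956 0.3546 0.2619] [ 3.000e-04  7.584e-01  6.518e-01 -0.000e+00] [ 0.25 -0.38  0.43]
tcp px [383.27242048 333.87391924] tip px [383.20880699 265.7661781 ]
```

View pics/w2b.png

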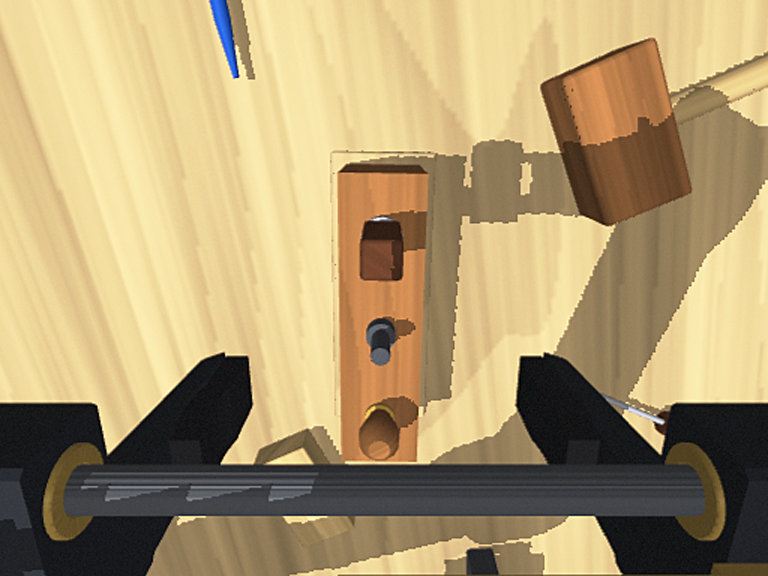

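The square handle's top face shows at about (361–402, 240–280), with its flats aligned to the jaws.

```bash
python3 - <<'E'
from h import *
c=np.load("pics/w2.npy",allow_pickle=True).item()
f=lambda p:(np.array(p)+.5)/1.5-.5
for p in[(381.5,260),(361,241),(402,240),(402,280),(361,280)]:print(ray(c,f(p),.16).round(4))
a=ray(c,f((338,173)),.09);b=ray(c,f((426,174)),.09);d=ray(c,f((417,460)),.09);e=ray(c,f((343,462)),.09);print(a,b,d,e)
i=cv2.imread("pics/w2.png");g=cv2.cvtColor(i,6);print(g[156:192:1,254].tolist(),g[172,234:274].tolist(),g[162,234:274].tolist(),g[184,234:274].tolist())
E
```

```text
[0.495  0.3582 0.16  ]
[0.4848 0.3715 0.16  ]
[0.5087 0.3684 0.16  ]
[0.5053 0.3441 0.16  ]
[0.4809 0.3478 0.16  ]
[0.47127753 0.40666854 0.09      ] [0.53221257 0.39670441 0.09      ] [0.49503662 0.16135154 0.09      ] [0.43246943 0.16886086 0.09      ]
[32, 38, 35, 38, 64, 75, 82, 88, 88, 85, 88, 89, 85, 82, 80, 79, 82, 78, 79, 75, 80, 81, 85, 87, 84, 84, 85, 83, 82, 75, 63, 117, 158, 154, 154, 154] [148, 149, 151, 155, 160, 138, 71, 74, 81, 83, 87, 85, 83, 81, 79, 80, 81, 78, 80, 77, 82, 79, 80, 83, 81, 86, 85, 91, 58, 49, 53, 55, 47, 45, 55, 160, 162, 157, 159, 160] [149, 150, 151, 155, 157, 137, 70, 65, 77, 78, 79, 82, 83, 84, 80, 83, 79, 81, 78, 83, 82, 81, 83, 84, 82, 84, 87, 56, 48, 50, 51, 51, 50, 48, 38, 91, 90, 91, 92, 95] [148, 150, 150, 155, 161, 167, 78, 70, 79, 91, 88, 84, 85, 85, 82, 83, 79, 84, 81, 80, 82, 82, 83, 83, 86, 86, 91, 56, 48, 51, 45, 47, 43, 29, 121, 158, 159, 156, 160, 159]
```

>>> jog_arm:
  series: "0 0.003 -0.04 0; 0 0.003 -0.08 0; 0 0.003 -0.11 0; 0 0.003 -0.13 0; 0 0.003 -0.149 0; 0 0.003 -0.149 0; 0 0.003 -0.149 0"

```text
t: 4.58
eef_pos: [0.4955, 0.3595, 0.1137]
ee_rot: [-0.0, 0.758, 0.653, 0.001]
force: [0.4, 0.9, -0.1]
width: 0.0884
```

>>> jog_arm:
  series: "0 0 0 0; 0 0 0 0; 0 0 0 0; 0 0 0 0; 0 0 0 0; 0 0 0 0; 0 0 0 0; 0 0 0 0"
  jaw: 1
  force: 40

```text
t: 5.58
eef_pos: [0.4949, 0.3589, 0.1128]
ee_rot: [-0.0, 0.758, 0.653, -0.0]
force: [0.3, -0.3, 0.6]
width: 0.0253
```

>>> jog_arm:
  series: "0 0 0.02 0; 0 0 0.05 0; 0 0 0.08 0; 0 0 0.12 0; 0 0 0.14 0; 0 0 0.14 0; 0 0 0.14 0; 0 0 0.14 0"

```text
t: 6.58
eef_pos: [0.4944, 0.3583, 0.2516]
ee_rot: [-0.0, 0.758, 0.653, -0.001]
force: [-0.8, -0.4, -2.5]
width: 0.0251
```

```bash
python3 - <<'E'
from h import *
s=read_state();print(s["t"],np.round(s["eef_pos"],4),np.round(s["ee_rot"],4),np.round(s["force"],2),np.round(s["moment"],3),s["width"])
i=snapshot("wrist");cv2.imwrite("pics/w3.png",i);c=camera_model("wrist");np.save("pics/w3.npy",c,allow_pickle=True)
p=s["eef_pos"];print("tip px",proj(c,p-[0,0,.101])*1.5,"collar",proj(c,p-[0,0,.023])*1.5)
cv2.imwrite("pics/w3b.png",cv2.resize(i,(768,576),interpolation=2))
E
```

```text
6.575 [0.4944 0.3583 0.2516] [-1.000e-04  7.577e-01  6.525e-01 -1.100e-03] [-0.8  -0.37 -2.5 ] [-0.043 -0.116 -0.009] 0.02509316076121381
tip px [383.17221772 265.3267964 ] collar [382.87978696 312.74822312]
```

View pics/w3b.png

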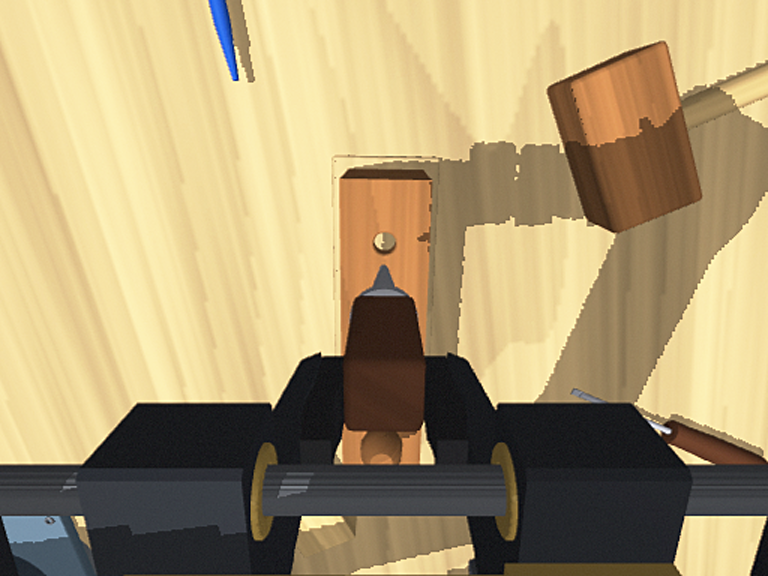

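>>> jog_arm:
  series: "0.002 -0.03 0.02 0.01; 0.006 -0.09 0.03 0.02; 0.01 -0.15 0.03 0.03; 0.014 -0.21 0.03 0.04; 0.018 -0.27 0.03 0.05; 0.022 -0.33 0.03 0.06; 0.026 -0.39 0.03 0.06; 0.03 -0.45 0.02 0.06; 0.033 -0.5 0 0.06; 0.035 -0.53 -0.01 0.06"

```text
t: 7.88
eef_pos: [0.5287, -0.1743, 0.241]
ee_rot: [-0.001, 0.739, 0.674, -0.001]
force: [-0.2, -0.2, -2.1]
width: 0.0258
```

>>> jog_arm:
  series: "0 0 -0.02 0; 0 0 -0.035 0; 0 0 -0.035 0; 0 0 -0.035 0; 0 0 -0.035 0; 0 0 -0.035 0; 0 0 -0.035 0"

```text
t: 8.75
eef_pos: [0.5301, -0.1711, 0.2081]
ee_rot: [0.0, 0.738, 0.675, 0.0]
force: [0.9, -0.2, -2.2]
width: 0.0256
```

```bash
python3 - <<'E'
from h import *
s=read_state();print(s["t"],np.round(s["eef_pos"],4),np.round(s["ee_rot"],4),np.round(s["force"],2),np.round(s["moment"],3),s["width"])
i=snapshot("wrist");cv2.imwrite("pics/w4.png",i);c=camera_model("wrist");np.save("pics/w4.npy",c,allow_pickle=True)
p=s["eef_pos"];print("tip px",proj(c,p-[0,0,.101]),"below tip at stile",proj(c,[p[0],p[1],.084]))
cv2.imwrite("pics/w4b.png",cv2.resize(i[110:230,180:340],(800,600),interpolation=2))
E
```

```text
8.75 [ 0.5301 -0.1711  0.2081] [2.000e-04 7.378e-01 6.750e-01 1.000e-04] [ 0.86 -0.22 -2.24] [-0.04  -0.031 -0.023] 0.025571647292054932
tip px [255.41111744 176.91213875] below tip at stile [255.4120415  170.41523843]
```

View pics/w4b.png

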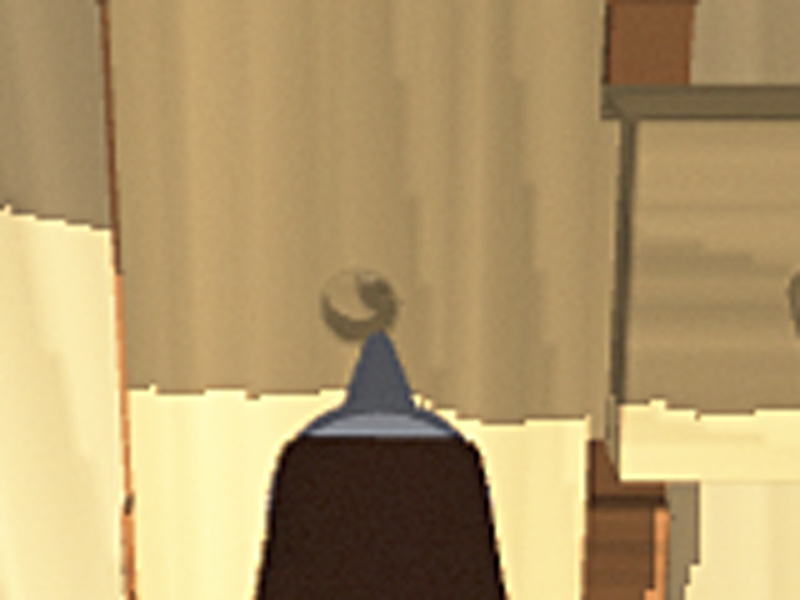

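The tip stands about 3.5 mm to +x of the hole centre and is aligned in y. I want about 2.5 mm at entry, then a drift back to about 0.1 mm as the taper fills the hole. Going down gently.

>>> jog_arm:
  series: "-0.001 0 -0.01 0; -0.001 0 -0.018 0; -0.001 0 -0.021 0; -0.001 0 -0.023 0; -0.001 0 -0.025 0; -0.001 0 -0.026 0; -0.001 0 -0.026 0; -0.001 0 -0.026 0"

```text
t: 9.8
eef_pos: [0.5291, -0.1711, 0.1819]
ee_rot: [0.0, 0.738, 0.675, 0.0]
force: [-0.6, -1.0, -2.4]
width: 0.0261
```

```bash
cat > w.py <<'E'
from h import *
import sys
n=sys.argv[1]
s=read_state();print(s["t"],np.round(s["eef_pos"],4),np.round(s["force"],2),np.round(s["moment"],3),s["width"])
i=snapshot("wrist");cv2.imwrite(f"pics/{n}.png",i);c=camera_model("wrist")
p=s["eef_pos"];print("tip px",proj(c,p-[0,0,.101]),"axis at stile",proj(c,[p[0],p[1],.084]))
cv2.imwrite(f"pics/{n}b.png",cv2.resize(i[110:230,180:340],(800,600),interpolation=2))
E
python3 w.py w5
```

```text
9.8 [ 0.5291 -0.1711  0.1819] [-0.61 -0.98 -2.37] [ 0.007 -0.073 -0.007] 0.026112076115648416
tip px [255.36704138 176.9000858 ] axis at stile [255.36623405 177.83900087]
```

View pics/w5b.png

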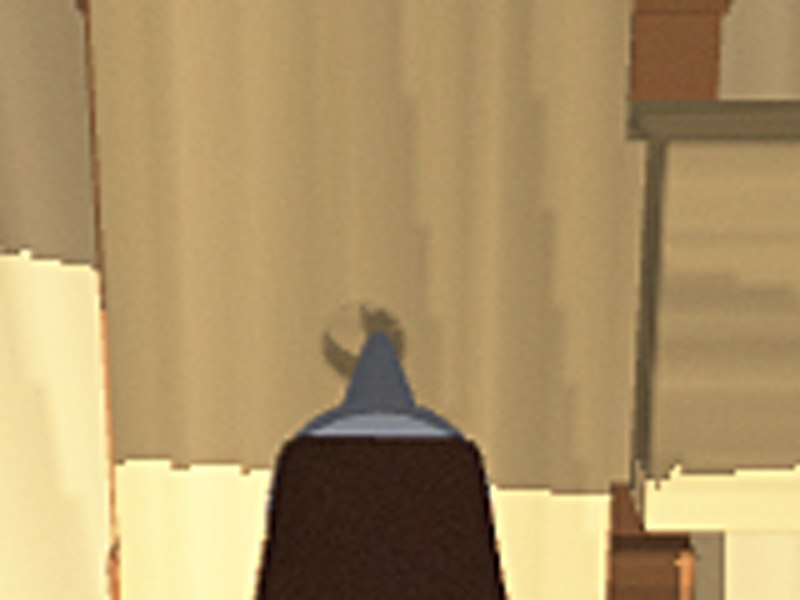

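The view shows the tip at the hole: hole centre about (252.1,177.5), axis about 255.3, so an offset of about 2.6 mm, aligned in y. There is no contact force. Continuing down to the tenon.

>>> jog_arm:
  series: "0 0 -0.002 0; 0 0 -0.004 0; 0 0 -0.006 0; 0 0 -0.008 0; 0 0 -0.01 0; 0 0 -0.012 0; 0 0 -0.014 0; 0 0 -0.014 0"

```text
t: 10.85
eef_pos: [0.5288, -0.171, 0.1676]
ee_rot: [-0.0, 0.738, 0.675, -0.0]
force: [0.6, 0.0, -2.8]
width: 0.0254
```

>>> jog_arm:
  series: "0 0 -0.001 0; 0 0 -0.002 0; 0 0 -0.003 0; 0 0 -0.003 0"

```text
t: 11.35
eef_pos: [0.5289, -0.1711, 0.1647]
ee_rot: [-0.0, 0.738, 0.675, -0.0]
force: [-0.2, -1.0, -2.9]
width: 0.0254
```

>>> jog_arm:
  series: "-0.0002 0 -0.001 0; -0.0003 0 -0.002 0; -0.0004 0 -0.003 0; -0.0006 0 -0.004 0; -0.0007 0 -0.005 0; -0.0008 0.0001 -0.006 0; -0.0008 0.0001 -0.006 0"

```text
t: 12.22
eef_pos: [0.5285, -0.171, 0.1591]
ee_rot: [0.0, 0.738, 0.675, 0.0]
force: [-0.7, 0.2, 1.0]
width: 0.0253
```

>>> jog_arm:
  series: "-0.0001 0 -0.001 0; -0.0002 0 -0.002 0; -0.0003 0 -0.003 0; -0.0004 0 -0.004 0; -0.0005 0 -0.005 0; -0.0005 0 -0.005 0"

```text
t: 12.98
eef_pos: [0.5281, -0.1709, 0.1541]
ee_rot: [0.0, 0.738, 0.675, 0.0]
force: [-0.9, 0.3, 4.1]
width: 0.0254
```

>>> jog_arm:
  series: "-0.0002 0 -0.001 0; -0.0004 0 -0.002 0; -0.0005 0 -0.003 0; -0.0006 0 -0.004 0; -0.0007 0 -0.005 0; -0.0007 0 -0.005 0"

```text
t: 13.72
eef_pos: [0.5271, -0.1709, 0.1486]
ee_rot: [0.0, 0.738, 0.675, 0.0]
force: [1.2, 1.0, 2.5]
width: 0.025
```

>>> jog_arm:
  series: "-0.0001 0 -0.001 0; -0.0002 0 -0.002 0; -0.0003 0 -0.003 0; -0.0004 0 -0.004 0; -0.0005 0 -0.005 0; -0.0005 0 -0.005 0"

```text
t: 14.48
eef_pos: [0.5265, -0.1709, 0.1436]
ee_rot: [-0.0, 0.738, 0.675, 0.0]
force: [1.9, 0.6, 0.6]
width: 0.0259
```

>>> jog_arm:
  series: "-0.0001 0 -0.0015 0; -0.0002 0 -0.003 0; -0.0002 0 -0.0045 0; -0.0002 0 -0.006 0; -0.0002 0 -0.0075 0; -0.0002 0 -0.009 0; -0.0002 0 -0.009 0"

```text
t: 15.35
eef_pos: [0.5262, -0.1709, 0.1346]
ee_rot: [-0.0, 0.738, 0.675, -0.0]
force: [2.3, -0.0, 0.4]
width: 0.0252
```

>>> jog_arm:
  series: "0 0 -0.0015 0; 0 0 -0.003 0; 0 0 -0.0045 0; 0 0 -0.006 0; 0 0 -0.0075 0; 0 0 -0.009 0; 0 0 -0.009 0"

```text
t: 16.23
eef_pos: [0.5262, -0.1709, 0.1255]
ee_rot: [-0.0, 0.738, 0.675, -0.0]
force: [2.9, 0.1, 1.0]
width: 0.0255
```

>>> jog_arm:
  series: "0 0 -0.002 0; 0 0 -0.004 0; 0 0 -0.006 0; 0 0 -0.008 0; 0 0 -0.01 0; 0 0 -0.012 0; 0 0 -0.014 0; 0 0 -0.016 0; 0 0 -0.016 0"

```text
t: 17.35
eef_pos: [0.5262, -0.1709, 0.1095]
ee_rot: [-0.0, 0.738, 0.675, -0.0]
force: [2.7, -0.2, -2.2]
width: 0.0257
```

>>> jog_arm:
  series: "0 0 -0.0005 0; 0 0 -0.001 0; 0 0 -0.0015 0; 0 0 -0.0015 0; 0 0 -0.0015 0"

```text
t: 17.98
eef_pos: [0.5263, -0.171, 0.1083]
ee_rot: [0.0, 0.738, 0.675, 0.0]
force: [1.9, 1.5, 2.7]
width: 0.0257
```

>>> jog_arm:
  series: "0 0 -0.0003 0; 0 0 -0.0006 0; 0 0 -0.0006 0; 0 0 -0.0006 0"

```text
t: 18.48
eef_pos: [0.5263, -0.171, 0.1077]
ee_rot: [0.0, 0.738, 0.675, 0.0]
force: [2.0, 2.1, 2.7]
width: 0.0256
```

```bash
python3 w.py w6; python3 - <<'E'
from h import *
i=cv2.imread("pics/w6.png")[90:240,150:350];a=snapshot("scene")[120:230,130:270]
cv2.imwrite("pics/c6.png",np.hstack([cv2.resize(i,(400,300),interpolation=2),cv2.resize(a,(382,300),interpolation=2)]))
E
```

```text
18.475 [ 0.5263 -0.171   0.1077] [2.01 2.13 2.69] [ 0.303 -0.709 -0.024] 0.02562708470696535
tip px [255.42472412 176.92331185] axis at stile [255.39063435 208.03621359]
```

View pics/c6.png

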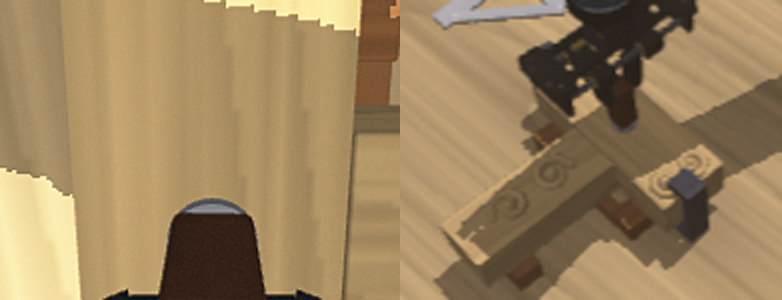

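>>> jog_arm:
  series: "0 0 -0.0003 0; 0 0 -0.0006 0; 0 0 -0.0006 0; 0 0 -0.0006 0"

```text
t: 19.08
eef_pos: [0.5263, -0.171, 0.1071]
ee_rot: [-0.0, 0.738, 0.675, -0.0]
force: [2.0, 1.4, 1.3]
width: 0.0257
```

>>> jog_arm:
  series: "0 0 -0.0002 0; 0 0 -0.0005 0; 0 0 -0.0005 0; 0 0 -0.0005 0"

```text
t: 19.58
eef_pos: [0.5264, -0.1709, 0.1068]
ee_rot: [0.0, 0.738, 0.675, 0.0]
force: [0.2, 1.1, 4.9]
width: 0.0256
```

>>> jog_arm:
  series: "0 0 -0.0003 0; 0 0 -0.0003 0; 0 0 -0.0003 0"

```text
t: 19.95
eef_pos: [0.5264, -0.1709, 0.1068]
ee_rot: [0.0, 0.738, 0.675, 0.0]
force: [-0.1, 1.3, 9.1]
width: 0.0252
```

>>> jog_arm:
  series: "0 0 -0.0003 0; 0 0 -0.0003 0; 0 0 -0.0003 0"

```text
t: 20.32
eef_pos: [0.5265, -0.1709, 0.1067]
ee_rot: [0.0, 0.738, 0.675, 0.0]
force: [-1.4, 2.4, 10.4]
width: 0.0257
```

Collar seated, with about 13 N down. Easing off, then checking by feel in −x that the pin has brought the shoulder right home.

>>> jog_arm:
  series: "0 0 0.0006 0; -0.0002 0 0.0006 0; -0.0004 0 0.0006 0; -0.0004 0 0.0006 0"

```text
t: 20.82
eef_pos: [0.5263, -0.1709, 0.1068]
ee_rot: [0.0, 0.738, 0.675, 0.0]
force: [2.7, 1.8, 5.4]
width: 0.0254
```

>>> jog_arm:
  series: "-0.0002 0 0 0; -0.0004 0 0 0; -0.0004 0 0 0"

```text
t: 21.2
eef_pos: [0.5261, -0.1709, 0.1068]
ee_rot: [0.0, 0.738, 0.675, 0.0]
force: [5.0, 1.6, 3.8]
width: 0.0255
```

>>> jog_arm:
  series: "-0.0003 0 0 0; -0.0006 0 0 0; -0.0006 0 0 0"

```text
t: 21.58
eef_pos: [0.5259, -0.171, 0.1069]
ee_rot: [0.001, 0.738, 0.675, 0.001]
force: [6.6, 1.2, 2.9]
width: 0.0255
```

```bash
python3 - <<'E'
from h import *
s=read_state();print(s["force"],s["moment"],s["eef_pos"])
i=snapshot("wrist");cv2.imwrite("pics/w7.png",i)
for n in("w6","w7"):
    g=cv2.cvtColor(cv2.imread(f"pics/{n}.png"),6);print([g[r,318:345].tolist() for r in(160,175,190)])
E
```

```text
[6.57612383 1.16007277 2.85117091] [ 0.38704335 -1.58887763  0.02835888] [ 0.52589519 -0.17097455  0.10685644]
[[150, 146, 147, 144, 140, 143, 141, 136, 85, 104, 126, 147, 148, 148, 146, 147, 147, 147, 146, 146, 146, 147, 147, 147, 146, 145, 147], [149, 146, 147, 143, 145, 143, 135, 85, 112, 136, 155, 157, 156, 158, 153, 155, 156, 154, 154, 155, 154, 154, 153, 155, 155, 154, 155], [148, 146, 146, 142, 144, 139, 81, 98, 123, 143, 147, 148, 149, 149, 147, 149, 148, 149, 149, 149, 149, 147, 149, 148, 150, 146, 146]]
[[150, 148, 148, 145, 144, 141, 141, 143, 135, 87, 109, 132, 149, 149, 147, 150, 147, 148, 148, 149, 145, 146, 146, 146, 147, 146, 149], [151, 148, 147, 145, 146, 144, 146, 133, 90, 116, 141, 156, 156, 156, 156, 155, 156, 156, 154, 154, 155, 154, 152, 156, 157, 154, 155], [149, 145, 148, 148, 146, 144, 135, 82, 107, 129, 147, 148, 150, 150, 150, 150, 151, 149, 147, 150, 146, 148, 148, 149, 149, 148, 149]]
```

```bash
python3 - <<'E'
from h import *
g=cv2.cvtColor(cv2.imread("pics/w5.png"),6);print([g[r,296:318].tolist() for r in(150,165,180)])
g=cv2.cvtColor(cv2.imread("pics/w4.png"),6);print([g[r,292:314].tolist() for r in(150,165,180)])
i=cv2.imread("pics/w7.png")[130:230,290:370];j=cv2.imread("pics/w5.png")[120:220,270:350]
cv2.imwrite("pics/c7.png",np.hstack([cv2.resize(x,(400,500),interpolation=0) for x in(j,i)]))
E
```

```text
[[153, 153, 151, 149, 147, 146, 143, 142, 143, 142, 146, 149, 138, 86, 87, 82, 117, 146, 158, 156, 157, 155], [152, 151, 151, 148, 150, 147, 144, 146, 145, 146, 147, 155, 95, 81, 81, 96, 124, 142, 142, 140, 141, 141], [155, 152, 151, 152, 148, 147, 145, 146, 147, 149, 156, 108, 82, 85, 85, 121, 144, 140, 138, 141, 140, 138]]
[[154, 150, 151, 145, 145, 144, 141, 144, 144, 147, 150, 106, 76, 79, 109, 143, 152, 155, 152, 149, 151, 152], [155, 152, 151, 149, 148, 144, 143, 146, 148, 149, 139, 92, 78, 86, 125, 144, 145, 144, 142, 143, 141, 142], [155, 153, 151, 151, 150, 144, 148, 150, 148, 158, 94, 78, 77, 126, 150, 150, 150, 148, 148, 151, 149, 147]]
```

View pics/c7.png

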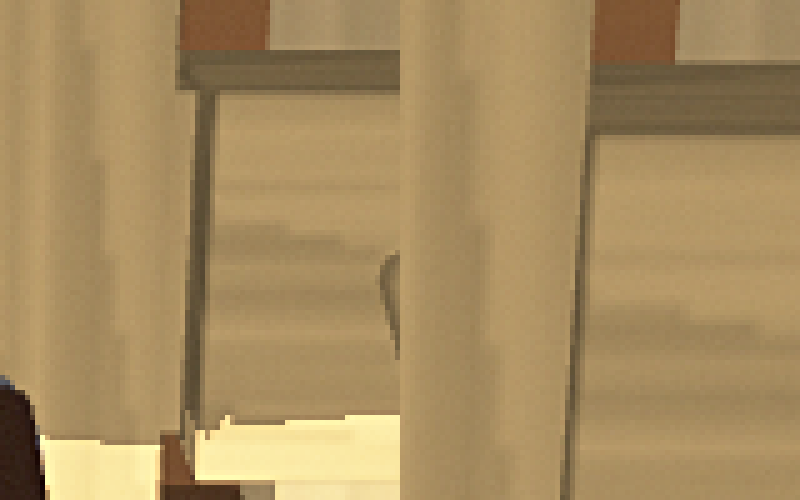

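The seam now reads as a thin line, but that is hard to judge at this scale. I'll measure how far the rail travelled since the start in the scene and top views, using sub-pixel registration.

```bash
cat > rm.py <<'E'
from h import *
import sys
ex=np.array([.996,-.088,0])
for n in("scene","top"):
    i=snapshot(n);cv2.imwrite(f"pics/{n}_{sys.argv[1]}.png",i);o=cv2.imread(f"pics/{n}0.png");c=camera_model(n)
    h=np.array([.5266,-.171,.084]);e=lambda a,b:h+ex*a+np.array([.088,.996,0])*b
    for lab,(a0,a1,b0,b1) in {"rail":(.06,.24,-.04,.04),"stile":(-.045,.04,-.09,-.05)}.items():
        P=np.array([proj(c,e(a,b)) for a in(a0,a1) for b in(b0,b1)]);x0,y0=np.floor(P.min(0)).astype(int);x1,y1=np.ceil(P.max(0)).astype(int)
        A,B=[cv2.Laplacian(cv2.GaussianBlur(np.log(cv2.cvtColor(v,6)[y0:y1,x0:x1]+5.).astype(np.float32),(0,0),.8),5) for v in(o,i)]
        A,B=[cv2.cvtColor(v,6)[y0:y1,x0:x1] for v in(o,i)]
        W=np.eye(2,3,dtype=np.float32)
        try: cc,W=cv2.findTransformECC(A,B,W,cv2.MOTION_TRANSLATION,(3,200,1e-5),None,3)
        except cv2.error: cc=0
        J=proj(c,e(.15,0)+ex*.001)-proj(c,e(.15,0))
        d=W[:,2];print(n,lab,"cc",round(cc,3),"shift px",d.round(2),"mm along x",(d@J/(J@J)).round(2))
E
python3 rm.py a
```

```text
scene rail cc 0.638 shift px [ 0.77 -0.97] mm along x -3.65
scene stile cc 0.593 shift px [-7.34  9.2 ] mm along x 34.73
top rail cc 0 shift px [6.68 2.05] mm along x -5.51
top stile cc 0.463 shift px [-0.86 10.44] mm along x -34.24
```

>>> jog_arm:
  series: "0.0004 0 0 0; 0.0008 0 0 0; 0.001 0 0 0; 0.001 0 0 0"

```text
t: 22.22
eef_pos: [0.526, -0.171, 0.1068]
ee_rot: [0.0, 0.738, 0.675, 0.0]
force: [3.9, 1.6, 5.0]
width: 0.0255
```

>>> jog_arm:
  series: "0 0 0 0; 0 0 0 0; 0 0 0 0; 0 0 0 0; 0 0 0 0; 0 0 0 0; 0 0 0 0; 0 0 0 0"
  jaw: -1

```text
t: 23.22
eef_pos: [0.5259, -0.171, 0.1066]
ee_rot: [0.0, 0.738, 0.675, -0.0]
force: [0.4, 0.4, 0.4]
width: 0.0883
```

>>> jog_arm:
  series: "0 0 0.02 0; 0 0 0.05 0; 0 0 0.1 0; 0 -0.04 0.13 0; 0 -0.08 0.13 0; 0 -0.12 0.13 0; 0 -0.12 0.13 0; 0 -0.12 0.13 0"

```text
t: 24.22
eef_pos: [0.526, -0.29, 0.2365]
ee_rot: [-0.0, 0.738, 0.675, 0.0]
force: [-0.3, 0.7, 0.1]
width: 0.0882
```

```bash
python3 rm.py b; python3 - <<'E'
from h import *
s=read_state();print(s["t"],s["eef_pos"],s["force"])
i=snapshot("wrist");cv2.imwrite("pics/w8.png",i)
c=camera_model("wrist");np.save("pics/w8.npy",c,allow_pickle=True)
u,v=proj(c,[.54,-.171,.1]).astype(int);print(u,v)
u=np.clip(u,100,412);v=np.clip(v,75,309);cv2.imwrite("pics/c8.png",cv2.resize(i[v-75:v+75,u-100:u+100],(800,600),interpolation=2))
E
```

```text
scene rail cc 0.717 shift px [ 1.24 -0.55] mm along x -4.05
scene stile cc 0 shift px [-59.93 -24.17] mm along x 103.81
top rail cc 0.598 shift px [-0.59  1.27] mm along x -4.24
top stile cc 0.49 shift px [5.14 0.43] mm along x -0.49
24.325 [ 0.52622378 -0.28928661  0.23662956] [-0.09343261 -0.85613135  0.0348751 ]
259 36
```

View pics/c8.png

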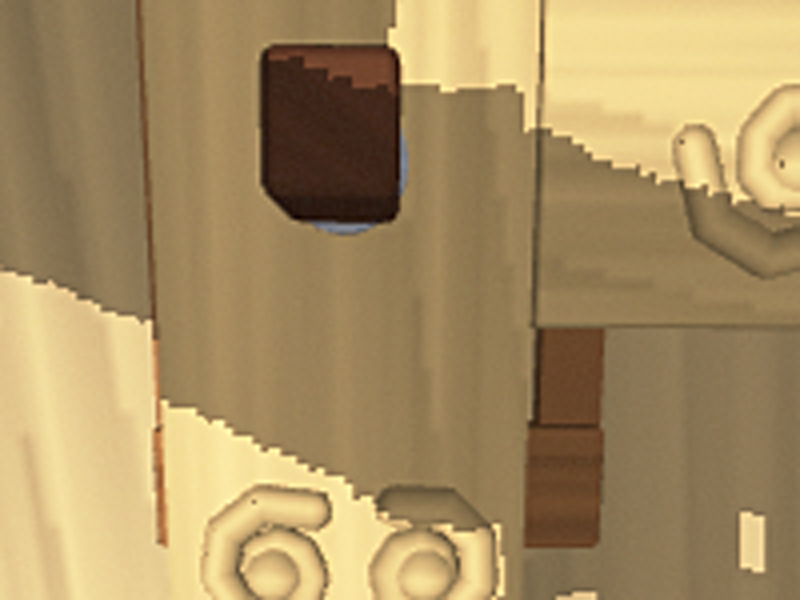

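The drift stands free with its collar on the stile, and the shoulder is now a hairline. I'll return to the start pose so the shadows match, and re-measure the rail's travel cleanly.

>>> jog_arm:
  series: "-0.038 -0.035 0 -0.12; -0.076 -0.07 0 -0.25; -0.115 -0.104 0 -0.38; -0.153 -0.138 0 -0.5; -0.191 -0.172 0 -0.63; -0.23 -0.206 0 -0.76; -0.268 -0.24 0 -0.88; -0.306 -0.275 0 -1.0; -0.344 -0.31 -0.02 -1.13; -0.383 -0.344 -0.035 -1.26"

```text
t: 25.62
eef_pos: [0.1429, -0.6353, 0.2012]
ee_rot: [0.0, 0.994, 0.11, 0.0]
force: [0.5, -0.1, 0.6]
width: 0.0879
```

>>> jog_arm:
  series: "0 0 0 0; 0 0 0 0; 0 0 0 0; 0 0 0 0"

```text
t: 26.12
eef_pos: [0.1444, -0.6345, 0.2022]
ee_rot: [0.0, 0.994, 0.112, 0.0]
force: [0.3, 0.6, -0.1]
width: 0.088
```

```bash
python3 rm.py c; python3 - <<'E'
from h import *
print(read_state()["eef_pos"],read_state()["t"])
s=cv2.imread("pics/scene_c.png")[120:230,130:270];t=cv2.imread("pics/top_c.png")[110:220,255:365]
cv2.imwrite("pics/c9.png",np.hstack([cv2.resize(s,(446,350),interpolation=2),cv2.resize(t,(350,350),interpolation=2)]))
# drift lean: handle top centre vs collar, predicted pixels if upright
for n in("scene","top"):
    c=camera_model(n);print(n,"upright top px",proj(c,[.5265,-.171,.154]),"collar",proj(c,[.5265,-.171,.087]))
E
```

```text
scene rail cc 0.972 shift px [ 1.17 -0.88] mm along x -4.49
scene stile cc 0.465 shift px [-11.95  -2.03] mm along x 25.76
top rail cc 0.98 shift px [-0.18  1.5 ] mm along x -4.93
top stile cc 0.998 shift px [-0.05  0.01] mm along x -0.05
[ 0.14373513 -0.63474412  0.20201298] 26.225
scene upright top px [209.33813326 151.09042444] collar [211.46739085 163.90765751]
top upright top px [311.26567038 193.67315962] collar [307.94896994 194.15893022]
```

View pics/c9.png

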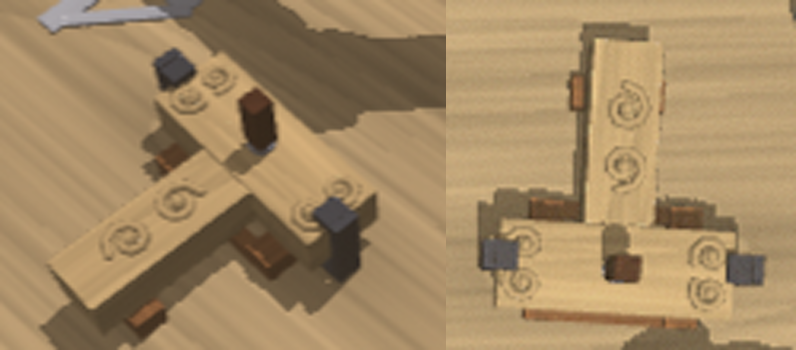

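```bash
python3 - <<'E'
from h import *
ex=np.array([.996,-.088,0]);ey=np.array([.088,.996,0]);h=np.array([.5266,-.171,.084])
for n in("scene","top"):
    c=camera_model(n);o,i=[cv2.cvtColor(cv2.imread(f"pics/{n}{k}.png"),6) for k in("0","_c")]
    m=np.zeros(o.shape,np.uint8);cv2.fillConvexPoly(m,np.array([proj(c,h+ex*a+ey*b) for a,b in((.065,-.03),(.065,.03),(.225,.03),(.225,-.03))]).round().astype(int),255)
    for g in(1,3,5):
        W=np.eye(2,3,dtype=np.float32);cc,W=cv2.findTransformECC(o,i,W,cv2.MOTION_TRANSLATION,(3,300,1e-6),m,g)
        J=proj(c,h+ex*.151)-proj(c,h+ex*.15);d=W[:,2];print(n,g,round(cc,3),d.round(2),(d@J/(J@J)).round(2))
E
```

```text
scene 1 0.959 [ 1.56 -1.04] -5.72
scene 3 0.949 [ 1.3 -1.2] -5.37
scene 5 0.976 [ 1.36 -1.2 ] -5.54
top 1 0.912 [-0.15  1.71] -5.62
top 3 0.958 [-0.15  1.77] -5.81
top 5 0.975 [-1.    1.86] -6.25
```

The rail has moved 5.4–5.8 mm toward the stile, against a starting gap of 4.8–6 mm. The shoulder is shut within what I can measure, so I'm handing in.

```bash
python3 -c "
from plant import *
print(close_job())"
```

```text
the job is handed in; nothing more can be done
None
```

I took the square-handled drift from the stand and entered its tip through both holes. I pushed it down until its collar seated on the stile, then let go and returned the arm to its start pose. The job was handed in at about 26 s of the 67 s allowed.

- **Force:** The highest wrist reading was about 10 N, which is about 13 N of push with the drift's weight added, just as the collar seated.
- **Collar:** The tool stopped going down at 0.1067 m; a seated collar should give 0.107 m.
- **Sideways nudge:** Once it was seated I pressed the drift about 0.4 mm towards the stile (up to about 7 N) to bring the shoulder home. I touched only the drift, never the rail.
- **Upright:** After release, the drift's handle top is within about 1.5 px of where an upright drift would show, in both fixed cameras. It stands free.
- **Shoulder gap:** The rail moved about 5.4–5.8 mm, measured on the rail face alone, against a starting gap of 4.8–6 mm. With the drift seated, the hole geometry allows at most about 0.3 mm of gap.

**Checks that disagreed:** Looser image patches, which took in some still background, gave only 4.5–4.9 mm of rail travel. One tight-patch setting gave 6.25 mm. The close wrist picture still shows a dark hairline at the seam, which I took for edge shading, so a few tenths of a millimetre of gap cannot be ruled out. The stile control patch failed in the scene view. In the top view it showed no movement, as it should.

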